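# Secure the packing-paper roll's spindle with its R-clip

### The job

The kraft paper dispenser has a fresh roll in it, but its spindle is not secured. Push the spindle fully home, so that its collar is against the frame and the cross-drilled end stands out on the far side; then take the R-clip out of the wooden desk block and push its straight leg down through the hole in the spindle until the bow springs over the spindle. Leave the clip there and do not disturb the other things on the bench.

Things in the scene. Friction and masses are not known exactly. Their poses are not given: they have to be found in the camera images.
- dispenser: Paper roll dispenser, fixed: grey steel base 190 x 256 mm, two end cheeks 140 mm high (outer faces at y = -126 and +126 mm), kraft roll 124 mm across between them (top 174 mm up), toothed tear bar on its -x side. Dark bushes 38 mm across end at y = +138 and -134 mm. Origin: centre of the footprint on the bench, z up; y along the spindle, from knob side (-y) to clip side (+y).
- spindle (a joint): How far the spindle is pulled out of its home place, towards the dispenser's -y (m): 0 = fully home, collar against the bush; starts 24 to 40 mm out. It is pushed in towards +y, takes about 5 N to move, stays where it is left, stops hard at 0 and cannot turn.
- spindle_knob (a point): Centre of the outer end face of the spindle's round dark steel knob (32 mm across, 30 mm long), 112 mm above the bench; moves with the spindle, axes of the dispenser. Push this face towards +y. The spindle is a steel bar 22 mm across.
- spindle_hole (a point): Centre of the spindle's cross hole, on its axis, 324 mm from the knob's end face, 112 mm above the bench; axes of the dispenser. The hole runs vertically (z) right through, 8 mm square, top mouth countersunk to about 12 mm. Hidden in cheek and bush until the spindle is home; then 6 mm outside the bush's face, with the spindle's tip 22 mm beyond it.
- r_clip: R-clip of 6 mm steel spring wire, 118 mm long, 75 g, upright in the block's slot, eye up, leaning up to 7 degrees. Origin on the straight leg's axis, where the spindle's axis lies when home; z along that leg to the eye (leg's tip at z = -51 mm), x from straight leg to bow (outer side x = 18 mm), y normal to its plane. Home: leg in the hole, y along the spindle either way, bow round the spindle.
- clip_eye (a point): Centre of the clip's closed round eye, 28 mm wide along the clip's x and 6 mm thick; 52 mm from the clip's origin along its z and 11 mm along its x. Grip it from above across the 28 mm width and push on it.
- clip_bow (a joint): How far the bowed leg is sprung away from the straight leg (rad): 0 = relaxed, about 0.09 while its throat passes over the spindle; springs back by itself. Pushing the clip over takes about 6 to 20 N, felt from some 28 mm above home; it snaps home in the last 10 mm, where a second throat above the bow stops it.
- desk_block: Pale wooden desk block, fixed, 80 (x) x 120 (y) x 60 mm high, origin at the centre of its underside. The clip stands in its slot (at y = -32 mm, 8 mm wide, 48 mm deep, from x = -15 to +10 mm), bow towards the block's +x, centre of the eye 115 mm above the bench. Pens and a steel rule up to 140 mm high stand in its other half (y = 15 to 50 mm).
- pen_pot: White round pot, 76 mm wide and 95 mm high, with pens up to 145 mm; stands loose. Origin under its centre.
- stapler: Black stapler, 150 x 36 x 55 mm, loose. Origin under its centre.
- tape_roll: Roll of clear tape lying flat, 100 mm wide and 48 mm high, loose. Origin under its centre.
- mouse: Black computer mouse, 66 mm wide and 35 mm high, loose. Origin under its centre.
- calculator: Grey calculator, 150 x 90 x 18 mm, loose. Origin under its centre.

How it is judged (in metres and radians):
On the way, in this order (a step that is already met when the one before it is completed fails the run):
1. the spindle is pushed fully home (value of joint spindle below 0.004 m), for 0.2 s.
2. the R-clip's leg is through the spindle and its bow has sprung over (x of r_clip in the frame of spindle_hole between -0.004 and 0.004 m and y of r_clip in the frame of spindle_hole between -0.004 and 0.004 m and z of r_clip in the frame of spindle_hole between -0.005 and 0.005 m and angle between the z axis of r_clip and the z axis of spindle_hole, either way round below 0.25 rad and angle between the y axis of r_clip and the y axis of spindle_hole, either way round below 0.35 rad and value of joint clip_bow below 0.035 rad), for 0.2 s.
At the end, for the whole second after the job is handed in: Spindle within 4 mm of its stop. R-clip at rest in it: origin within 4 mm (x, y) and 5 mm (z) of the hole's centre, leg within 0.25 rad of the hole's axis, its plane within 0.35 rad of square to the spindle, bow sprung back (clip_bow under 0.035 rad) (all of step 2 and value of joint spindle below 0.004 m and linear speed of r_clip below 0.02 m/s); the robot touches nothing.
It fails at once if the pen pot is pushed more than 40 mm from its place or tipped over (distance of pen_pot from where it was at the start of the episode above 0.04 m or angle between pen_pot's own z axis and vertical above 0.5 rad).
It fails at once if the stapler is pushed more than 40 mm from its place or tipped over (distance of stapler from where it was at the start of the episode above 0.04 m or angle between stapler's own z axis and vertical above 0.5 rad).
It fails at once if the tape roll is pushed more than 40 mm from its place or tipped over (distance of tape_roll from where it was at the start of the episode above 0.04 m or angle between tape_roll's own z axis and vertical above 0.5 rad).
It fails at once if the mouse is pushed more than 40 mm from its place or tipped over (distance of mouse from where it was at the start of the episode above 0.04 m or angle between mouse's own z axis and vertical above 0.5 rad).
It fails at once if the calculator is pushed more than 40 mm from its place or tipped over (distance of calculator from where it was at the start of the episode above 0.04 m or angle between calculator's own z axis and vertical above 0.5 rad).
It also fails if it takes over 64 s, if anything falls off the work surface, if the arm or the gripper's body presses on something with over 40 N, if the wrist force passes 120 N, or if a joint passes its speed limit or range.

### The arm

A 6-joint arm with a two-finger parallel gripper is mounted at the origin on the work surface. World frame = base frame: x ahead of the robot, y to its left, z up, the work surface at z = 0. Lengths are in mm, angles in rad, forces in N, time in s.
With the tool pointing down it reaches from about 275 to 750 mm from the base axis. Payload 10.2 kg.
Tool frame: the origin (TCP) lies between the finger pads; the fingertips stand 14 mm ahead of it and the grasp point (between the pads) lies 5 mm behind it; z points along the fingers, y is the line along which they close (so a half turn about z gives the same grasp; the last joint's range is limited). The gripper opens to 85 mm and grips with 20 to 120 N. Pads are 22 mm wide; open, the fingers measure 114 mm over their backs; the gripper's body (76 mm by 85 mm) begins 54 mm behind the grasp point. The pads swing forward as they close: fully open they stand 13 mm farther back than shut.
Start: joints at [-1.432, 0.313, 1.498, -0, 1.331, -0.223], TCP at [185.816, -491.023, 245.294] pointing down, gripper open.
Joint ranges: [-2.94, 2.94], [-0.97, 2.17], [0.19, 2.56], [-1.23, 4.37], [0.02, 3.11], [-2.88, 2.88]. Speed limits (rad/s): [2.39, 2.39, 3.01, 3.14, 3.14, 3.14].

### API

Orientations are given as [roll, pitch, yaw] about the fixed x, y, z axes, in that order (R = Rz(yaw) Ry(pitch) Rx(roll)).
In Python, from workcell import robot gives the robot as it stands.
- The arm moves only by the tool step_arm, never from a script. Its argument "series" is a list of rows, each a list of 5 numbers: the shift along the tool's x, y, z in cm, then the turn about the tool's z in rad, then the closure, from -1 (fully open) to 1 (shut), so that 0 is half open. In form: [[tx, ty, tz, yaw, jaw], ...]. A call has exactly 10 rows; each row shifts and turns the commanded pose from where the row before left it, along the tool's axes as they then stand; what a row does not reach is not made up. A row lasts 1/8 s, in which the tool goes at most 62.5 mm and 10.7 degrees, less where a joint would pass 70% of its speed; a pose out of reach is approached as far as the arm can. A call with a gripper value outside its range is refused whole. The fingers move at their own pace and stop on an object; the grip force is fixed at half the most. Time passes only in rows, so rows that do not move let the fingers close, or fill a call up. It gives the time, the measured TCP pose, the force, the opening and the grip force at its end, in the units of the state.
- robot.get_state(): the state, without advancing time (a new reading comes with each control period).
- robot.read_camera(name): name is "side" or "top"; returns the picture (384x512x3 uint8, blue, green, red); there is no depth.
- robot.camera_info(name): a dict with "camera_matrix" (3x3 intrinsics, pixels), "T" (4x4, takes a point from camera to world coordinates). Camera axes: x right, y down, z forward; pixel columns grow to the right and rows downward; lengths in mm; the calibration is good to about 2 mm. A picture is of the moment at which its call begins. camera_info takes no time and is no camera call.
- robot.job_done(): hands the job in; it is judged then, once.
The state is a dict: "time": time; "qpos": joint angles; "dq": joint speeds; "effort": joint torques, N m; "eef_pos": TCP position; "tcp_rot": TCP orientation; "contact_force": force on the tool from outside, world axes, zero at the start; "wrist_torque": the same for the moment, N m; "grip_width": finger opening in mm; "finger_force": force on a finger pad.
Only numpy, scipy, OpenCV 4.12 (cv2) and the standard library are available. Lean on these libraries where they do the work, as an engineer would, in place of code of your own. Each camera call takes 0.05 s, during which the arm holds its last target. There are 200 camera calls.

## Working session

There is one attempt and no reset: what is moved stays moved. The work goes in short steps, Python scripts to look and compute and a tool call to move; the robot and the scene stay as the last step left them, time stands still between calls to the robot, and variables do not carry over. Pictures are saved under pics/ and viewed, at most 10 in all, crops included, and the job is handed in when it is done.

Besides the shell and the picture viewer there is one more tool, called as a command line: name --pt "numbers of a row" for each row, then --argument value for the rest. step_arm: Moves the arm, as the interface text tells. Its arguments: {"type":"object","properties":{"series":{"type":"array","items":{"type":"array","items":{"type":"number"}}}},"required":["series"]}

```bash
mkdir -p pics && python3 - <<'E'
from workcell import robot
import cv2
for n in("side","top"):
    im=robot.read_camera(n); cv2.imwrite(f"pics/{n}0.png",im); c=robot.camera_info(n); print(n,c["camera_matrix"],c["T"])
s=robot.get_state(); print(s)
E
```

```text
side [[477.78413839   0.         260.91920537]
 [  0.         477.78413839 194.26388676]
 [  0.           0.           1.        ]] [[ 7.33016757e-01 -4.12188967e-01  5.41097671e-01 -2.61649097e+02]
 [-6.80210578e-01 -4.44115819e-01  5.83159248e-01 -8.32356297e+02]
 [-6.17726257e-05 -7.95525860e-01 -6.05919633e-01  9.60674619e+02]
 [ 0.00000000e+00  0.00000000e+00  0.00000000e+00  1.00000000e+00]]
top [[348.06487289   0.         255.37220397]
 [  0.         348.06487289 187.7422409 ]
 [  0.           0.           1.        ]] [[-2.07284559e-02 -9.83860597e-01  1.77731981e-01  3.08517036e+02]
 [-9.99783002e-01  2.07660790e-02 -1.64872396e-03 -3.01653635e+01]
 [-2.06868181e-03 -1.77727589e-01 -9.84077550e-01  1.19164799e+03]
 [ 0.00000000e+00  0.00000000e+00  0.00000000e+00  1.00000000e+00]]
{'time': 0.1, 'qpos': array([-1.43239756e+00,  3.13408719e-01,  1.49837786e+00, -1.64294609e-05,
        1.33100483e+00, -2.23392352e-01]), 'dq': array([ 0.00077444, -0.00077239, -0.00178196,  0.000518  , -0.00106245,
       -0.0023613 ]), 'effort': array([ 2.35648979e-03, -4.12898147e+01, -2.60139960e+01, -2.15723203e-04,
        3.05178699e-03,  9.92694993e-06]), 'eef_pos': array([ 185.78109071, -490.79315811,  244.77848215]), 'tcp_rot': array([-3.14042015e+00, -2.50013471e-04,  3.61794885e-01]), 'contact_force': array([-0.24270232, -0.59689477, -0.10736993]), 'wrist_torque': array([-0.00572613, -0.01574585,  0.00376565]), 'finger_force': 0.0, 'grip_width': 85.14071515966769}
```

View pics/side0.png

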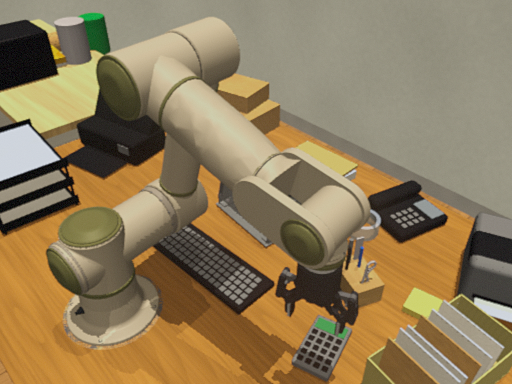

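View pics/top0.png

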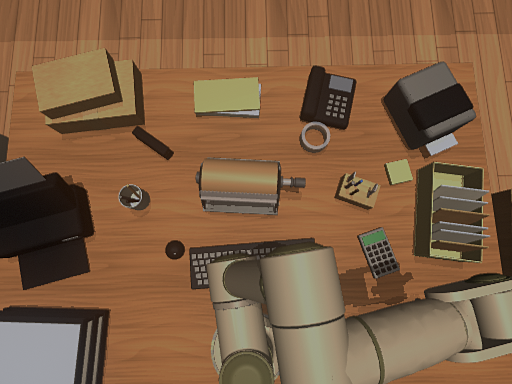

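The top view shows the dispenser near (241,186), with its knob at (299,182) towards world -y. The block is near (357,191), with what looks like the clip's eye near (373,188). In the side view the arm hides the dispenser, and the eye is near (369,268). Next I'll enlarge both.

```bash
cat > h.py <<'E'
import numpy as np,cv2
from workcell import robot
def ray(n,uv):
    c=robot.camera_info(n);K=np.array(c["camera_matrix"]);T=np.array(c["T"])
    d=T[:3,:3]@np.linalg.solve(K,[*uv,1.]);return T[:3,3],d/np.linalg.norm(d)
def plane(n,uv,z):
    o,d=ray(n,uv);return (o+d*(z-o[2])/d[2]).round(1)
def two(a,b):
    o1,d1=ray("top",a);o2,d2=ray("side",b)
    s=np.linalg.lstsq(np.c_[d1,-d2],o2-o1,rcond=None)[0]
    p,q=o1+d1*s[0],o2+d2*s[1];return ((p+q)/2).round(1),np.linalg.norm(p-q).round(1)
def proj(n,p):
    c=robot.camera_info(n);T=np.linalg.inv(np.array(c["T"]));q=np.array(c["camera_matrix"])@(T[:3,:3]@np.array(p)+T[:3,3]);return (q[:2]/q[2]).round(1)
E
python3 - <<'E'
from h import *
t=cv2.imread("pics/top0.png");s=cv2.imread("pics/side0.png")
a=cv2.resize(t[145:225,185:393],None,fx=3.8,fy=3.8,interpolation=cv2.INTER_CUBIC)
b=cv2.resize(s[230:310,325:400],None,fx=3.5,fy=3.5,interpolation=cv2.INTER_CUBIC)
c=np.zeros((a.shape[0]+b.shape[0],800,3),np.uint8);c[:a.shape[0],:a.shape[1]]=a;c[a.shape[0]:,:b.shape[1]]=b
b2=cv2.resize(t[168:213,330:388],None,fx=6,fy=6,interpolation=cv2.INTER_CUBIC);c[a.shape[0]:a.shape[0]+270,300:300+348]=b2
cv2.imwrite("pics/c1.png",c);print(a.shape)
for n,p in dict(knob=(305,182.5),).items():print(n,plane("top",p,112))
print("eye",plane("top",(373,188),115))
E
```

```text
(304, 790, 3)
knob [ 517.  -189.1  112. ]
eye [ 494.3 -401.3  115. ]
```

View pics/c1.png

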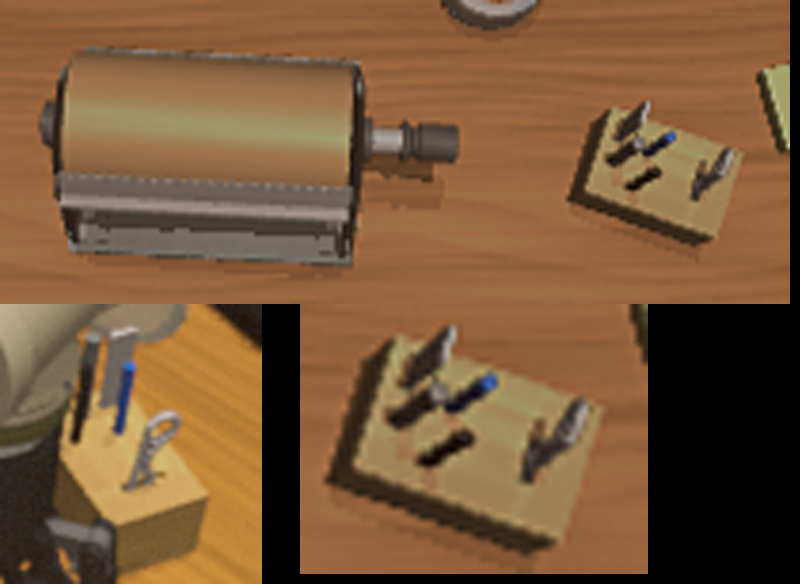

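The enlargement shows the eye at top (375.3,187.8) and side (371.6,265.4). The knob's end face is at top (305.8,182.6), and the far bush is at (196,177.6). The block's long edge runs up and to the left.

```bash
python3 - <<'E'
from h import *
C=lambda x,y:(330+(x-300)/6-.4,168+(y-304)/6-.4)
print("eye",two((375.3,187.8),(371.6,265.4)),plane("top",(375.3,187.8),115))
cs=[plane("top",C(*p),60) for p in[(400,335),(605,405),(563,540),(358,468)]];print(cs)
print([np.linalg.norm(cs[i]-cs[i-1]).round(0) for i in range(4)])
bc=np.mean(cs,0);v=cs[0]-cs[1]+cs[3]-cs[2];yaw=np.arctan2(-v[0],v[1]);print("block",bc,yaw)
ex=np.array([np.cos(yaw),np.sin(yaw),0]);ey=np.array([-ex[1],ex[0],0]);print("slot mid",bc-32*ey-2.5*ex)
# dispenser axis
D=lambda x,y:(185+x/3.8-.4,145+y/3.8-.4)
k=plane("top",D(459,143),112);kb=plane("top",D(370,137),112);f=plane("top",D(40,124),112)
print("knob",k,"bushR",kb,"bushL",f,"len",np.linalg.norm(k-f),np.linalg.norm(kb-f),"yaw",np.arctan2(-(f-k)[0],(f-k)[1]))
# steel block clip base in side
E
```

```text
eye (array([ 496.7, -410.7,  112.8]), np.float64(3.8)) [ 494.8 -408.6  115. ]
[array([ 557.2, -335.5,   60. ]), array([ 515.3, -445.8,   60. ]), array([ 441. , -416.6,   60. ]), array([ 483. , -307.5,   60. ])]
[np.float64(79.0), np.float64(118.0), np.float64(80.0), np.float64(117.0)]
block [ 499.125 -376.35    60.   ] -0.36524823177239707
slot mid [ 485.36011498 -405.34617113   60.        ]
knob [ 517.9 -190.4  112. ] bushR [ 524.5 -116.6  112. ] bushL [541.4 158.3 112. ] len 349.4909727017281 275.4189899044726 yaw -0.06729142211944833
```

step_arm --pt "0 0 0 -0.163 1" --pt "0 0 0 -0.163 1" --pt "0 0 0 -0.163 1" --pt "0 0 0 -0.163 1" --pt "0 0 0 -0.163 1" --pt "0 0 0 -0.163 1" --pt "0 0 0 -0.163 1" --pt "2.5 3.3 0 0 1" --pt "2.5 3.3 0 0 1" --pt "2.5 3.3 0 0 1"

```text
time: 1.35
eef_pos: [290.6, -422.0, 245.0]
tcp_rot: [-3.141, -0.001, 1.502]
contact_force: [-0.1, -0.3, 0.0]
grip_width: -0.2
finger_force: 0.0
```

step_arm --pt "3 3 0 0 1" --pt "3 3 0 0 1" --pt "3 3 0 0 1" --pt "3 3 0 0 1" --pt "3 3 0 0 1" --pt "3 3 0 0 1" --pt "3 3 0 0 1" --pt "0 0 3 0 1" --pt "0 0 4 0 1" --pt "0 0 4 0 1"

```text
time: 2.6
eef_pos: [513.4, -227.4, 133.9]
tcp_rot: [-3.141, -0.0, 1.503]
contact_force: [0.6, -0.3, 0.0]
grip_width: 0.1
finger_force: 0.0
```

step_arm --pt "0 0.2 2.4 0 1" --pt "1 0 0 0 1" --pt "1 0 0 0 1" --pt "1 0 0 0 1" --pt "1 0 0 0 1" --pt "0.6 0 0 0 1" --pt "0.4 0 0 0 1" --pt "0.2 0 0 0 1" --pt "0.1 0 0 0 1" --pt "0 0 0 0 1"

```text
time: 3.85
eef_pos: [519.4, -175.2, 111.7]
tcp_rot: [3.14, 0.001, 1.503]
contact_force: [0.5, -4.1, 3.3]
grip_width: -0.2
finger_force: 2.3
```

step_arm --pt "0.2 0 0 0 1" --pt "0.2 0 0 0 1" --pt "0.2 0 0 0 1" --pt "0.1 0 0 0 1" --pt "0.1 0 0 0 1" --pt "0.1 0 0 0 1" --pt "0.1 0 0 0 1" --pt "0.1 0 0 0 1" --pt "0 0 0 0 1" --pt "0 0 0 0 1"

```text
time: 5.1
eef_pos: [519.6, -174.4, 112.0]
tcp_rot: [3.139, 0.019, 1.502]
contact_force: [-8.2, -62.6, -9.1]
grip_width: 0.1
finger_force: 30.8
```

step_arm --pt "-2 0 0 0 1" --pt "-4 0 0 0 1" --pt "0 0 -4 0 1" --pt "0 0 -4 0 1" --pt "0 0 -5 0 1" --pt "-3.5 -0.15 0 0 -1" --pt "-3.5 -0.15 0 0 -1" --pt "-3.5 -0.15 0 0 -1" --pt "-3.5 -0.15 0 0 -1" --pt "-3.5 -0.15 0 0 -1"

```text
time: 6.35
eef_pos: [496.2, -398.0, 240.4]
tcp_rot: [-3.14, -0.003, 1.503]
contact_force: [0.4, 0.1, 0.8]
grip_width: 85.2
finger_force: 0.0
```

```bash
python3 - <<'E'
from h import *
a=robot.read_camera("top");b=robot.read_camera("side");cv2.imwrite("pics/t2.png",a);cv2.imwrite("pics/s2.png",b)
s=robot.get_state();print(s["eef_pos"],s["tcp_rot"])
c=np.zeros((600,800,3),np.uint8)
x=cv2.resize(a[155:205,180:312],None,fx=6,fy=6,interpolation=cv2.INTER_CUBIC);c[:300,:792]=x
y=cv2.resize(b[170:270,255:405],None,fx=3,fy=3,interpolation=cv2.INTER_CUBIC);c[300:,:450]=y
cv2.imwrite("pics/c2.png",c)
E
```

```text
[ 495.37930144 -399.78358085  239.74237363] [-3.13989764e+00 -2.41378944e-03  1.50032809e+00]
```

View pics/c2.png

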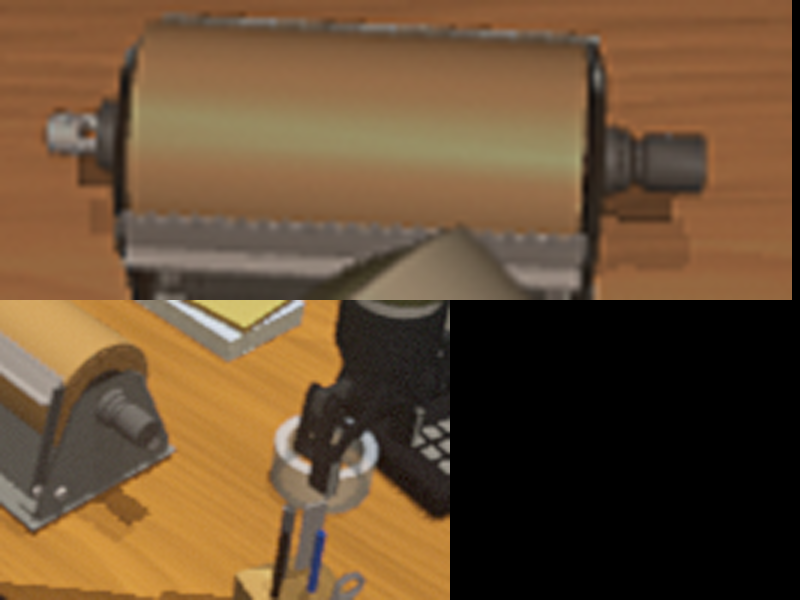

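The spindle is home: its bright end stands out at crop x 46–98, with the dark cross hole at (88,130). The knob face is at (706,163). The gripper hangs above the block, clear of the pens.

```bash
python3 - <<'E'
from h import *
a=cv2.imread("pics/t2.png")
D=lambda x,y:(180+x/6-.42,155+y/6-.42)
h=plane("top",D(88,131),122);t=plane("top",D(46,133),112);k=plane("top",D(706,163),112)
print("hole top",h,"tip",t,"knob",k,np.linalg.norm(t-k));u=(t-k)/np.linalg.norm(t-k);print(u,"hole from tip",t-22*u,"from knob",k+324*u,"from push",np.array([519.5,-174.4,112])+335*u)
E
```

```text
hole top [541.9 159.3 122. ] tip [543.5 183.3 112. ] knob [ 520.  -164.7  112. ] 348.7925601270761
[0.06737529 0.9977277  0.        ] hole from tip [542.01774361 161.34999052 112.        ] from knob [541.82959406 158.56377592 112.        ] from push [542.07072226 159.83878066 112.        ]
```

step_arm --pt "-0.95 0 0 0.15 -1" --pt "-0.1 0 1 0.147 -1" --pt "0 0 2 0 -1" --pt "0 0 2 0 -1" --pt "0 0 2 0 -1" --pt "0 0 2 0 -1" --pt "0 0 2 0 -1" --pt "0 0 1 0 -1" --pt "0 0 0 0 -1" --pt "0 0 0 0 -1"

```text
time: 7.7
eef_pos: [495.8, -408.3, 122.1]
tcp_rot: [3.141, 0.0, 1.206]
contact_force: [0.0, -0.1, -0.2]
grip_width: 85.3
finger_force: 0.0
```

step_arm --pt "-0.1 0 1.2 0 -1" --pt "0 0 0 0 -0.5" --pt "0 0 0 0 0" --pt "0 0 0 0 0.4" --pt "0 0 0 0 1" --pt "0 0 0 0 1" --pt "0 0 0 0 1" --pt "0 0 0 0 1" --pt "0 0 0 0 1" --pt "0 0 0 0 1"

```text
time: 8.95
eef_pos: [495.5, -409.6, 110.0]
tcp_rot: [3.14, 0.001, 1.206]
contact_force: [-0.5, -0.9, 5.2]
grip_width: 25.9
finger_force: 58.2
```

step_arm --pt "0 0 -1 0 1" --pt "0 0 -1.5 0 1" --pt "0 0 -2 0 1" --pt "0 0 -2.5 0 1" --pt "0 0 -2.5 0 1" --pt "0 0 -2.5 -0.1 1" --pt "0 0 -2.5 -0.1 1" --pt "0 0 -2.5 -0.097 1" --pt "0 0 -2 0 1" --pt "0 0 0 0 1"

```text
time: 10.2
eef_pos: [495.3, -409.5, 301.3]
tcp_rot: [3.139, 0.002, 1.503]
contact_force: [1.4, -0.2, -0.9]
grip_width: 26.0
finger_force: 58.5
```

step_arm --pt "3 0.2 0 0 1" --pt "5 0.2 0 0 1" --pt "5 0.2 0 0 1" --pt "5 0.2 0 0 1" --pt "5 0.2 0 0 1" --pt "5 0.2 0 0 1" --pt "5 0.2 0 0 1" --pt "5 0.2 0 0 1" --pt "5 0.2 0 0 1" --pt "5 0.2 0 0 1"

```text
time: 11.45
eef_pos: [547.3, 69.9, 298.5]
tcp_rot: [-3.14, -0.0, 1.503]
contact_force: [-0.0, 0.4, -0.8]
grip_width: 25.9
finger_force: 58.5
```

step_arm --pt "3 0 0 0 1" --pt "3 0 0 0 1" --pt "2 0 0 0 1" --pt "1 0 0 0 1" --pt "0 0 2 0 1" --pt "0 0 2 0 1" --pt "0 0 1.5 0 1" --pt "0 0 0 0 1" --pt "0 0 0 0 1" --pt "0 0 0 0 1"

```text
time: 12.7
eef_pos: [554.1, 158.0, 245.1]
tcp_rot: [3.14, -0.0, 1.503]
contact_force: [-0.1, -0.7, -0.2]
grip_width: 25.7
finger_force: 58.5
```

```bash
python3 - <<'E'
from h import *
a=robot.read_camera("top");b=robot.read_camera("side");cv2.imwrite("pics/t3.png",a);cv2.imwrite("pics/s3.png",b)
s=robot.get_state();p=s["eef_pos"];print(p,s["tcp_rot"])
qa=proj("top",p-[11,0,60]);qb=proj("side",p-[11,0,60]);print(qa,qb,"hole",proj("top",[542,160,122]),proj("side",[542,160,122]))
c=np.zeros((500,800,3),np.uint8)
for i,(im,q) in enumerate(((a,qa),(b,qb))):
    x,y=int(q[0])-33,int(q[1])-41;print("crop",x,y)
    c[:492,400*i:400*i+396]=cv2.resize(im[y:y+82,x:x+66],None,fx=6,fy=6,interpolation=cv2.INTER_CUBIC)
cv2.imwrite("pics/c3.png",c)
E
```

```text
[553.99059856 158.00507053 244.80843974] [ 3.14067442e+00 -1.49848227e-04  1.50273634e+00]
[191.  171.6] [233.9 144.6] hole [194.  176.4] [234.  161.4]
crop 158 130
crop 200 103
```

View pics/c3.png

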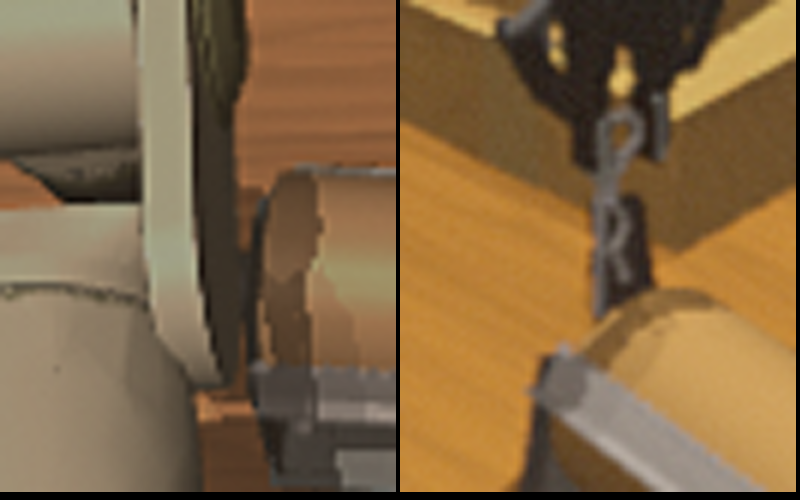

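The arm hides the clip in the top view. In the side view the eye is at crop (622,125), the leg's tip at (600,318), and the bow is towards +x. I'll turn the tool 90° each way to measure the tip's offset from the tool axis.

step_arm --pt "0 0 -2 0 1" --pt "0 0 -2 0.1745 1" --pt "0 0 0 0.1745 1" --pt "0 0 0 0.1745 1" --pt "0 0 0 0.1745 1" --pt "0 0 0 0.1745 1" --pt "0 0 0 0.1745 1" --pt "0 0 0 0.1745 1" --pt "0 0 0 0.1745 1" --pt "0 0 0 0.1745 1"

```text
time: 14.05
eef_pos: [553.9, 158.0, 284.6]
tcp_rot: [-3.142, -0.0, -0.073]
contact_force: [0.3, -0.0, 0.3]
grip_width: 26.0
finger_force: 58.5
```

```bash
cat > snap.py <<'E'
from h import *
import sys
b=robot.read_camera("side");cv2.imwrite(f"pics/{sys.argv[1]}.png",b);s=robot.get_state();print(s["time"],s["eef_pos"],s["tcp_rot"])
E
python3 snap.py A; python3 snap.py A2
```

```text
14.1 [553.86012228 158.05059241 284.5706102 ] [-3.14153307e+00 -4.50009008e-04 -8.02248141e-02]
14.15 [553.85178907 158.04685784 284.49328448] [-3.14157649e+00 -3.06223423e-04 -6.88764635e-02]
```

step_arm --pt "0 0 0 -0.1745 1" --pt "0 0 0 -0.1745 1" --pt "0 0 0 -0.1745 1" --pt "0 0 0 -0.1745 1" --pt "0 0 0 -0.1745 1" --pt "0 0 0 -0.1745 1" --pt "0 0 0 -0.1745 1" --pt "0 0 0 -0.1745 1" --pt "0 0 0 -0.1745 1" --pt "0 0 0 0 1"

```text
time: 15.4
eef_pos: [553.8, 158.0, 284.4]
tcp_rot: [3.141, -0.0, 1.504]
contact_force: [0.5, 0.5, -1.2]
grip_width: 25.9
finger_force: 58.6
```

```bash
python3 snap.py B
```

```text
15.45 [553.84081534 158.02096221 284.4323486 ] [ 3.14138349e+00 -7.96931552e-06  1.50161295e+00]
```

step_arm --pt "0 0 0 -0.1745 1" --pt "0 0 0 -0.1745 1" --pt "0 0 0 -0.1745 1" --pt "0 0 0 -0.1745 1" --pt "0 0 0 -0.1745 1" --pt "0 0 0 -0.1745 1" --pt "0 0 0 -0.1745 1" --pt "0 0 0 -0.1745 1" --pt "0 0 0 -0.1745 1" --pt "0 0 0 0 1"

```text
time: 16.7
eef_pos: [553.8, 158.0, 284.4]
tcp_rot: [3.142, 0.0, 3.07]
contact_force: [-0.3, 0.1, -1.3]
grip_width: 26.0
finger_force: 58.6
```

```bash
python3 snap.py C && python3 - <<'E'
from h import *
p=robot.get_state()["eef_pos"]
q=proj("side",p-[0,0,55]);x,y=int(q[0])-22,int(q[1])-28;print(q,"crop",x,y)
c=np.hstack([cv2.resize(cv2.imread(f"pics/{n}.png")[y:y+60,x:x+44],None,fx=6,fy=6,interpolation=cv2.INTER_CUBIC) for n in "ABC"])
cv2.imwrite("pics/c4.png",c);print(c.shape)
E
```

```text
16.75 [553.82483475 158.03130996 284.35056862] [3.14156766e+00 7.02872241e-05 3.06857352e+00]
[236.1 130.8] crop 214 102
(360, 792, 3)
```

View pics/c4.png

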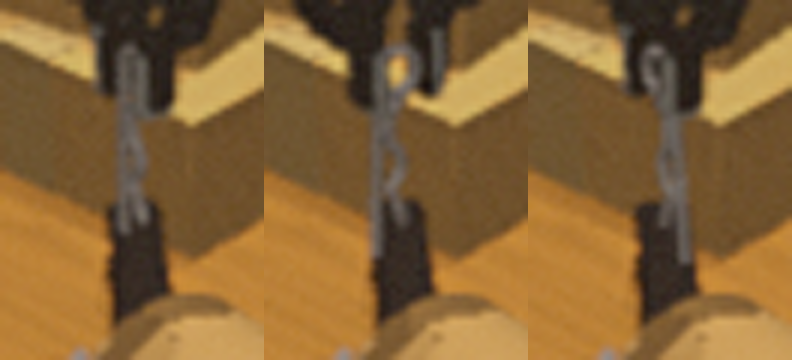

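In the crop the leg's tip is at (124,230) in A, (114,255) in B and (157,262) in C. The lean is a few degrees.

```bash
python3 - <<'E'
from h import *
from scipy.optimize import least_squares
m={"A":(124,230,-.0689),"B":(114,255,1.5025),"C":(157,262,3.069)}
P=np.array([553.85,158.03,284.4])
def f(v,free=False):
    r=[]
    for x,y,w in m.values():
        X=np.array([np.cos(w),np.sin(w),0]);Y=np.array([np.sin(w),-np.cos(w),0])
        q=proj("side",P+v[0]*X+v[1]*Y-[0,0,v[2]])
        r+=[q[0]+v[3]-(214+x/6-.4), q[1]+v[4]-(102+(y-10)/6-.4)]  # y: end of the wire, centre is ~ a radius up
    return np.r_[r,(v[2]-98)/4,v[3]/3,v[4]/3]
s=least_squares(f,[0,-11,98,0,0],diff_step=1e-2);print(s.x.round(2),s.fun.round(2))
v=s.x;w=1.5025;print("tip world off",v[0]*np.array([np.cos(w),np.sin(w)])+v[1]*np.array([np.sin(w),-np.cos(w)]))
E
```

```text
[  0.   -16.31  97.19   0.39  -1.76] [-0.37  0.48  0.09  0.21  0.33 -0.56 -0.2   0.13 -0.59]
tip world off [-16.27129887   1.11300097]
```

step_arm --pt "0 0 0 0.1745 1" --pt "0 0 0 0.1745 1" --pt "0 0 0 0.1745 1" --pt "0 0 0 0.1745 1" --pt "0 0 0 0.1745 1" --pt "0 0 0 0.1745 1" --pt "0 0 0 0.1745 1" --pt "0 0 0 0.1745 1" --pt "0 0 0 0.1745 1" --pt "0 0 0 0 1"

```text
time: 18.0
eef_pos: [553.8, 158.0, 284.3]
tcp_rot: [-3.142, -0.0, 1.501]
contact_force: [-0.1, -1.2, -0.4]
grip_width: 25.7
finger_force: 58.5
```

```bash
sed -i 's/(q\[:2\]\/q\[2\]).round(1)/q[:2]\/q[2]/' h.py && python3 - <<'E'
from h import *
from scipy.optimize import least_squares
m={"A":(124,230,-.0689),"B":(114,255,1.5025),"C":(157,262,3.069)}
P=np.array([553.85,158.03,284.4])
def f(v):
    r=[]
    for x,y,w in m.values():
        X=np.array([np.cos(w),np.sin(w),0]);Y=np.array([np.sin(w),-np.cos(w),0])
        q=proj("side",P+v[0]*X+v[1]*Y-[0,0,v[2]])
        r+=[q[0]+v[3]-(214+x/6-.4), q[1]+v[4]-(102+(y-10)/6-.4)]
    return np.r_[r,(v[2]-98)/4,v[3]/3,v[4]/3]
s=least_squares(f,[1,-11,98,.1,.1]);print(s.x.round(2),s.fun.round(2))
v=s.x;w=1.5025;o=v[0]*np.array([np.cos(w),np.sin(w)])+v[1]*np.array([np.sin(w),-np.cos(w)]);print("tip world off",o,"TCP wanted",np.array([542,160])-o)
E
```

```text
[  1.97 -16.93  97.2    0.55  -1.68] [ 0.13  0.32 -0.26  0.07  0.08 -0.2  -0.2   0.18 -0.56]
tip world off [-16.75107027   3.12268477] TCP wanted [558.75107027 156.87731523]
```

step_arm --pt "-0.08 0.5 0 0 1" --pt "0 0 2 0 1" --pt "0 0 2 0 1" --pt "0 0 1 0 1" --pt "0 0 0.5 0 1" --pt "0 0 0.3 0 1" --pt "0 0 0.2 0 1" --pt "0 0 0.2 0 1" --pt "0 0 0.2 0 1" --pt "0 0 0 0 1"

```text
time: 19.25
eef_pos: [558.7, 156.9, 220.2]
tcp_rot: [-3.141, 0.0, 1.503]
contact_force: [0.7, 0.6, -1.1]
grip_width: 25.9
finger_force: 58.5
```

step_arm --pt "0 0 0.1 0 1" --pt "0 0 0.1 0 1" --pt "0 0 0.1 0 1" --pt "0 0 0.1 0 1" --pt "0 0 0.1 0 1" --pt "0 0 0.1 0 1" --pt "0 0 0.1 0 1" --pt "0 0 0.1 0 1" --pt "0 0 0 0 1" --pt "0 0 0 0 1"

```text
time: 20.5
eef_pos: [558.8, 156.9, 212.3]
tcp_rot: [3.141, 0.0, 1.503]
contact_force: [2.5, 0.4, -1.6]
grip_width: 25.7
finger_force: 58.4
```

step_arm --pt "0 0 0.2 0 1" --pt "0 -0.02 0.3 0 1" --pt "0.01 -0.02 0.3 0 1" --pt "0.01 -0.02 0.3 0 1" --pt "0.01 -0.02 0.3 0 1" --pt "0.01 -0.02 0.3 0 1" --pt "0 -0.02 0.3 0 1" --pt "0 0 0.2 0 1" --pt "0 0 0 0 1" --pt "0 0 0 0 1"

```text
time: 21.75
eef_pos: [557.5, 157.4, 190.0]
tcp_rot: [-3.141, 0.0, 1.503]
contact_force: [5.0, -0.1, -1.5]
grip_width: 26.0
finger_force: 58.3
```

step_arm --pt "0 0.1 0 0 1" --pt "0 0 0.2 0 1" --pt "0 0 0.2 0 1" --pt "0 0 0.2 0 1" --pt "0 0 0.2 0 1" --pt "0 0 0.2 0 1" --pt "0 0 0.2 0 1" --pt "0 0 0.2 0 1" --pt "0 0 0.2 0 1" --pt "0 0 0 0 1"

```text
time: 23.0
eef_pos: [558.3, 157.2, 173.3]
tcp_rot: [-3.14, 0.0, 1.503]
contact_force: [4.1, -0.8, -3.4]
grip_width: 26.0
finger_force: 59.0
```

```bash
python3 - <<'E'
from h import *
b=robot.read_camera("side")
q=proj("side",robot.get_state()["eef_pos"]-[0,0,20]);x,y=int(q[0])-33,int(q[1])-33
cv2.imwrite("pics/c5.png",cv2.resize(b[y:y+66,x:x+66],None,fx=6,fy=6,interpolation=cv2.INTER_CUBIC))
E
```

```text
(no output)
```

View pics/c5.png

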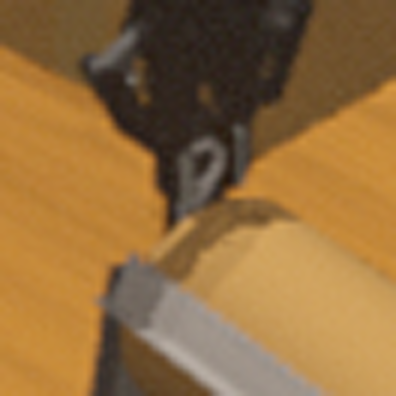

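The eye, at crop (203,160), is still squarely between the pads and has gone down level with the roll's top. The leg is following the hole, so I'll press on.

step_arm --pt "0 0 0.2 0 1" --pt "0 0 0.2 0 1" --pt "0 0 0.2 0 1" --pt "0 0 0 0 1" --pt "0 0 0 0 1" --pt "0 0 0 0 1" --pt "0 0 0 0 1" --pt "0 0 0 0 1" --pt "0 0 0 0 1" --pt "0 0 0 0 1"

```text
time: 24.3
eef_pos: [558.5, 157.3, 168.4]
tcp_rot: [-3.142, 0.0, 1.503]
contact_force: [0.8, -0.3, -4.2]
grip_width: 25.8
finger_force: 59.0
```

step_arm --pt "0 0 0.2 0 1" --pt "0 0 0.2 0 1" --pt "0 0 0.2 0 1" --pt "0 0 0 0 1" --pt "0 0 0 0 1" --pt "0 0 0 0 1" --pt "0 0 0 0 1" --pt "0 0 0 0 1" --pt "0 0 0 0 1" --pt "0 0 0 0 1"

```text
time: 25.55
eef_pos: [558.5, 157.3, 162.2]
tcp_rot: [-3.141, 0.0, 1.503]
contact_force: [-1.3, -0.9, -2.9]
grip_width: 25.9
finger_force: 60.1
```

step_arm --pt "0 0 0.1 0 1" --pt "0 0 0.1 0 1" --pt "0 0 0.1 0 1" --pt "0 0 0.1 0 1" --pt "0 0 0.1 0 1" --pt "0 0 0 0 1" --pt "0 0 0 0 1" --pt "0 0 0 0 1" --pt "0 0 0 0 1" --pt "0 0 0 0 1"

```text
time: 26.8
eef_pos: [558.5, 157.3, 157.3]
tcp_rot: [-3.141, 0.0, 1.503]
contact_force: [-4.4, 0.5, 2.5]
grip_width: 25.6
finger_force: 61.5
```

step_arm --pt "0 -0.1 0 0 1" --pt "0 -0.1 0.1 0 1" --pt "0 -0.1 0.1 0 1" --pt "0 0 0.1 0 1" --pt "0 0 0.1 0 1" --pt "0 0 0 0 1" --pt "0 0 0 0 1" --pt "0 0 0 0 1" --pt "0 0 0 0 1" --pt "0 0 0 0 1"

```text
time: 28.05
eef_pos: [557.7, 157.4, 155.6]
tcp_rot: [3.134, -0.001, 1.503]
contact_force: [2.1, -0.8, 12.3]
grip_width: 25.8
finger_force: 61.7
```

step_arm --pt "0 0 0.1 0 1" --pt "0 0 0.1 0 1" --pt "0 0 0.1 0 1" --pt "0 0 0.1 0 1" --pt "0 0 0 0 1" --pt "0 0 0 0 1" --pt "0 0 0 0 1" --pt "0 0 0 0 1" --pt "0 0 0 0 1" --pt "0 0 0 0 1"

```text
time: 29.3
eef_pos: [557.7, 157.4, 151.4]
tcp_rot: [3.134, -0.001, 1.503]
contact_force: [3.3, -0.0, 11.3]
grip_width: 26.1
finger_force: 61.4
```

```bash
python3 - <<'E'
from h import *
b=robot.read_camera("side")
q=proj("side",robot.get_state()["eef_pos"]-[0,0,20]);x,y=int(q[0])-33,int(q[1])-33;print(x,y)
cv2.imwrite("pics/c6.png",cv2.resize(b[y:y+66,x:x+66],None,fx=6,fy=6,interpolation=cv2.INTER_CUBIC))
E
```

```text
205 124
```

View pics/c6.png

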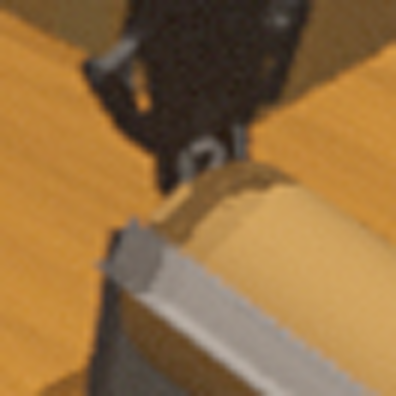

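The eye, at crop (203,157), still sits between the pads, maybe slightly higher in them. I'll work out its height.

```bash
python3 - <<'E'
from h import *
def z(uv,y=158):
    o,d=ray("side",uv);return (o+d*(y-o[1])/d[1]).round(1)
print("now",z((238.4,149.8)),"bias-corr",z((237.9,151.5)))
# pick-up poses: B image eye, TCP z 284.4
for n,uv,t in(("B",(214+(403-264)/6-.4,102+68/6-.4),284.4),("c3",(236.6,123.4),244.8)):
    print(n,z(uv),z((uv[0]-.5,uv[1]+1.7)),t)
q=proj("side",[558.3,157.2,153.3]);print("c5",z((int(q[0])-33+203/6-.4,int(q[1])-33+160/6-.4)),173.3)
print(robot.get_state()["contact_force"])
E
```

```text
now [560.3 158.  158.4] bias-corr [558. 158. 153.]
B [558.8 158.  288.4] [556.6 158.  283.5] 284.4
c3 [556.7 158.  253.9] [554.5 158.  248.8] 244.8
c5 [561.2 158.  178.3] 173.3
[ 3.34315957  0.2851208  10.56520772]
```

step_arm --pt "0 0 0 0 0.4" --pt "0 0 0 0 0" --pt "0 0 0 0 -0.5" --pt "0 0 0 0 -1" --pt "0 0 0 0 -1" --pt "0 0 -2 0 -1" --pt "0 0 -3 0 -1" --pt "0 0 -4 0 -1" --pt "0 0 -4 0 -1" --pt "0 0 0 0 -1"

```text
time: 30.6
eef_pos: [556.4, 157.6, 282.3]
tcp_rot: [3.136, -0.001, 1.503]
contact_force: [-0.1, -0.6, 0.0]
grip_width: 85.3
finger_force: 0.0
```

```bash
python3 - <<'E'
from h import *
b=robot.read_camera("side");cv2.imwrite("pics/s7.png",b)
q=proj("side",[553,158,150]);x,y=int(q[0])-33,int(q[1])-33;print(x,y)
for n,p in dict(eye=[553,159.5,164],tip=[542,160,61],hole=[542,160,112]).items():print(n,(proj("side",p)-[x,y])*6+2)
print(robot.get_state()["eef_pos"],robot.get_state()["contact_force"])
cv2.imwrite("pics/c7.png",cv2.resize(b[y:y+66,x:x+66],None,fx=6,fy=6,interpolation=cv2.INTER_CUBIC))
E
```

```text
203 119
eye [201.64935575 181.5721927 ]
tip [191.58944127 350.10728559]
hole [188.38922342 271.88607634]
[555.79763628 157.55147701 280.05033033] [ 0.78933342 -0.136167   -0.56443456]
```

View pics/c7.png

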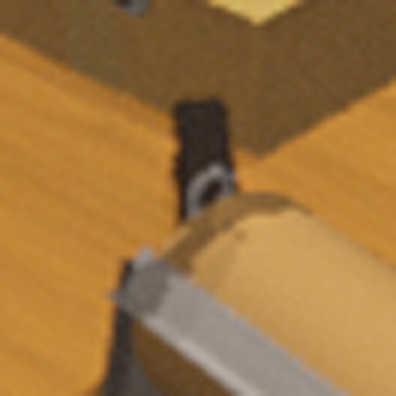

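The clip stands alone with its eye at crop (212,187), against an expected spot of about (205,172–182). That puts it roughly home or a few mm low. I'll clear the arm away and check with both cameras.

step_arm --pt "-3 0 -2 0 -1" --pt "-5 -1 0 0 -1" --pt "-5 -1 0 0 -1" --pt "-5 -1 0 0 -1" --pt "-5 -1 0 0 -1" --pt "-5 -1 0 0 -1" --pt "-5 -1 0 0 -1" --pt "-5 -1 0 0 -1" --pt "0 0 0 0 -1" --pt "0 0 0 0 -1"

```text
time: 31.9
eef_pos: [459.9, -216.3, 298.4]
tcp_rot: [-3.14, -0.001, 1.503]
contact_force: [-0.3, 0.1, 0.3]
grip_width: 85.6
finger_force: 0.0
```

```bash
python3 - <<'E'
from h import *
a=robot.read_camera("top");b=robot.read_camera("side")
c=np.zeros((400,800,3),np.uint8)
c[:,:400]=cv2.resize(a[155:195,175:215],None,fx=10,fy=10,interpolation=cv2.INTER_CUBIC)
c[:,400:]=cv2.resize(b[130:170,218:258],None,fx=10,fy=10,interpolation=cv2.INTER_CUBIC)
cv2.imwrite("pics/c8.png",c)
for n,p in dict(eye=[553,159.5,164],eyetop=[553,159.5,178],eyelow=[553,159.5,159],hole=[542,160,122],legtop=[542,160,150]).items():
    print(n,(proj("top",p)-[175,155])*10+4,(proj("side",p)+[.55,-1.68]-[218,130])*10+4+[400,0])
E
```

```text
eye [172.06292472 153.31028844] [592.24892625 176.48698783]
eyetop [163.55059842 142.63005018] [590.8463522  138.28137745]
eyelow [175.04938313 157.05733551] [592.74601369 190.02747013]
hole [194.35713894 217.94738444] [569.07748093 300.82675419]
legtop [178.31734388 198.77009344] [566.03215599 226.39150934]
```

View pics/c8.png

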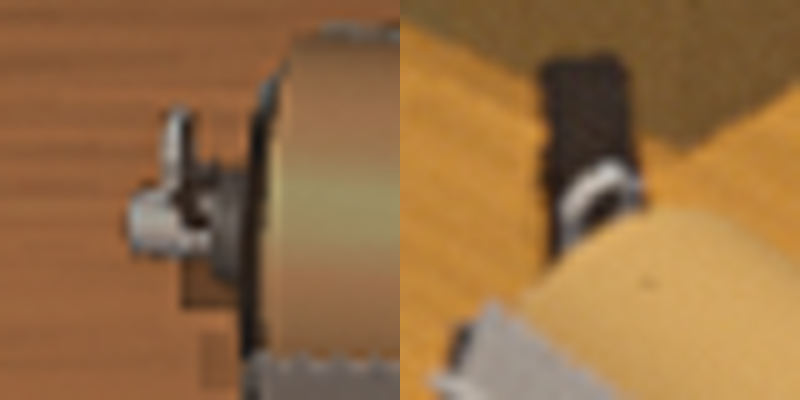

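The top crop shows the eye standing edge-on over the spindle at (175,148), expected (172,153). In the side crop the ring's top is at (612,160), expected between 138 and 155. The pose is right, but the height is uncertain by a few mm. I'll measure it by touching the eye's top with the closed fingers; at home, contact should come at TCP z of about 192.

step_arm --pt "5 1 0 0 1" --pt "5 1 0 0 1" --pt "5 1 0 0 1" --pt "5 1 0 0 1" --pt "5 1 0 0 1" --pt "5 1 0 0 1" --pt "5 1 0 0 1" --pt "3.1 0 0 0 1" --pt "0 0 4 0 1" --pt "0 0 4 0 1"

```text
time: 33.25
eef_pos: [555.1, 160.3, 218.2]
tcp_rot: [3.141, -0.0, 1.506]
contact_force: [0.8, 0.2, -0.8]
grip_width: -0.0
finger_force: 0.0
```

step_arm --pt "0 0 1.2 0 1" --pt "0 0 0.4 0 1" --pt "0 0 0.2 0 1" --pt "0 0 0.1 0 1" --pt "0 0 0.1 0 1" --pt "0 0 0.1 0 1" --pt "0 0 0 0 1" --pt "0 0 0 0 1" --pt "0 0 0 0 1" --pt "0 0 0 0 1"

```text
time: 34.5
eef_pos: [555.7, 158.5, 198.3]
tcp_rot: [3.142, -0.0, 1.503]
contact_force: [-0.2, -0.1, 0.8]
grip_width: 0.0
finger_force: 0.0
```

step_arm --pt "0 0 0.1 0 1" --pt "0 0 0.1 0 1" --pt "0 0 0.1 0 1" --pt "0 0 0.1 0 1" --pt "0 0 0.1 0 1" --pt "0 0 0 0 1" --pt "0 0 0 0 1" --pt "0 0 0 0 1" --pt "0 0 0 0 1" --pt "0 0 0 0 1"

```text
time: 35.75
eef_pos: [555.7, 158.5, 193.3]
tcp_rot: [-3.142, -0.0, 1.503]
contact_force: [0.7, -0.3, 0.7]
grip_width: -0.2
finger_force: 0.0
```

step_arm --pt "0 0 0.1 0 1" --pt "0 0 0.1 0 1" --pt "0 0 0 0 1" --pt "0 0 0 0 1" --pt "0 0 0 0 1" --pt "0 0 0 0 1" --pt "0 0 0 0 1" --pt "0 0 0 0 1" --pt "0 0 0 0 1" --pt "0 0 0 0 1"

```text
time: 37.0
eef_pos: [555.7, 158.5, 191.3]
tcp_rot: [3.142, -0.0, 1.503]
contact_force: [-0.9, 0.0, -0.2]
grip_width: 0.2
finger_force: 0.0
```

step_arm --pt "0 0 0.1 0 1" --pt "0 0 0.1 0 1" --pt "0 0 0 0 1" --pt "0 0 0 0 1" --pt "0 0 0 0 1" --pt "0 0 0 0 1" --pt "0 0 0 0 1" --pt "0 0 0 0 1" --pt "0 0 0 0 1" --pt "0 0 0 0 1"

```text
time: 38.25
eef_pos: [555.7, 158.5, 189.3]
tcp_rot: [3.142, -0.0, 1.503]
contact_force: [-0.4, 1.1, -0.3]
grip_width: -0.4
finger_force: 0.0
```

step_arm --pt "0 0 0.1 0 1" --pt "0 0 0.1 0 1" --pt "0 0 0 0 1" --pt "0 0 0 0 1" --pt "0 0 0 0 1" --pt "0 0 0 0 1" --pt "0 0 0 0 1" --pt "0 0 0 0 1" --pt "0 0 0 0 1" --pt "0 0 0 0 1"

```text
time: 39.5
eef_pos: [555.7, 158.5, 187.3]
tcp_rot: [3.142, -0.0, 1.503]
contact_force: [-0.2, 1.4, 0.6]
grip_width: -0.4
finger_force: 0.0
```

step_arm --pt "0 0 0.1 0 1" --pt "0 0 0.1 0 1" --pt "0 0 0.1 0 1" --pt "0 0 0.1 0 1" --pt "0 0 0 0 1" --pt "0 0 0 0 1" --pt "0 0 0 0 1" --pt "0 0 0 0 1" --pt "0 0 0 0 1" --pt "0 0 0 0 1"

```text
time: 40.75
eef_pos: [556.1, 158.5, 184.0]
tcp_rot: [3.14, -0.0, 1.503]
contact_force: [1.4, 0.1, 5.5]
grip_width: 0.4
finger_force: 2.8
```

Contact comes at a TCP z of about 184.4, so the eye's centre is at about 156.5. That is 7.5 mm low and matches the last TCP height of 151.4: I pushed it past home. I'll regrip it there and lift it to a TCP z of 159.

step_arm --pt "0 0 -2.5 0 1" --pt "0 0 -2.5 0 0" --pt "0 0 0 0 -1" --pt "0 0 0 0 -1" --pt "0 0 0 0 -1" --pt "0 0 2.2 0 -1" --pt "0 0 2 0 -1" --pt "0 0 2 0 -1" --pt "0 0 2 0 -1" --pt "0 0 0 0 0"

```text
time: 42.0
eef_pos: [554.7, 158.4, 149.5]
tcp_rot: [-3.138, 0.001, 1.503]
contact_force: [-0.0, -0.1, -0.4]
grip_width: 69.7
finger_force: 0.0
```

step_arm --pt "0 0 0 0 0.4" --pt "0 0 0 0 1" --pt "0 0 0 0 1" --pt "0 0 0 0 1" --pt "0 0 0 0 1" --pt "0 0 0 0 1" --pt "0 0 0 0 1" --pt "0 0 0 0 1" --pt "0 0 0 0 1" --pt "0 0 0 0 1"

```text
time: 43.25
eef_pos: [555.7, 158.6, 152.1]
tcp_rot: [3.141, -0.0, 1.503]
contact_force: [-3.1, -0.1, 6.0]
grip_width: 26.0
finger_force: 58.6
```

step_arm --pt "0 0 -0.2 0 1" --pt "0 0 -0.2 0 1" --pt "0 0 -0.2 0 1" --pt "0 0 -0.2 0 1" --pt "0 0 0 0 1" --pt "0 0 0 0 1" --pt "0 0 0 0 1" --pt "0 0 0 0 1" --pt "0 0 0 0 1" --pt "0 0 0 0 1"

```text
time: 44.5
eef_pos: [555.6, 158.5, 159.3]
tcp_rot: [-3.141, 0.0, 1.503]
contact_force: [-4.1, -0.1, 2.9]
grip_width: 25.7
finger_force: 60.6
```

step_arm --pt "0 -0.1 -0.1 0 1" --pt "0 -0.1 0 0 1" --pt "0 0 0 0 1" --pt "0 0 0 0 1" --pt "0 0 0 0 1" --pt "0 0 0 0 1" --pt "0 0 0 0 1" --pt "0 0 0 0 1" --pt "0 0 0 0 1" --pt "0 0 0 0 1"

```text
time: 45.75
eef_pos: [553.7, 158.6, 160.3]
tcp_rot: [3.142, -0.0, 1.503]
contact_force: [-0.1, -0.1, -0.5]
grip_width: 25.5
finger_force: 59.9
```

step_arm --pt "0 0 0 0 0.4" --pt "0 0 0 0 0" --pt "0 0 0 0 -0.5" --pt "0 0 0 0 -1" --pt "0 0 0 0 -1" --pt "0 0 -2 0 -1" --pt "0 0 -2.5 0 -1" --pt "0 0 -2 0 0" --pt "0 0 0 0 1" --pt "0 0 0 0 1"

```text
time: 47.0
eef_pos: [553.3, 158.6, 224.3]
tcp_rot: [-3.14, 0.0, 1.503]
contact_force: [0.7, -1.0, 0.2]
grip_width: 32.4
finger_force: 0.0
```

step_arm --pt "0 0 0 0 1" --pt "0 0 0 0 1" --pt "0 0 2 0 1" --pt "0 0 0.8 0 1" --pt "0 0 0.1 0 1" --pt "0 0 0.1 0 1" --pt "0 0 0 0 1" --pt "0 0 0 0 1" --pt "0 0 0 0 1" --pt "0 0 0 0 1"

```text
time: 48.25
eef_pos: [553.7, 158.6, 195.3]
tcp_rot: [3.142, -0.0, 1.503]
contact_force: [-0.2, -0.7, 1.0]
grip_width: 0.1
finger_force: 0.0
```

step_arm --pt "0 0 0.1 0 1" --pt "0 0 0.1 0 1" --pt "0 0 0 0 1" --pt "0 0 0 0 1" --pt "0 0 0 0 1" --pt "0 0 0.1 0 1" --pt "0 0 0 0 1" --pt "0 0 0 0 1" --pt "0 0 0 0 1" --pt "0 0 0 0 1"

```text
time: 49.5
eef_pos: [553.7, 158.6, 192.3]
tcp_rot: [-3.142, -0.0, 1.503]
contact_force: [1.1, 0.2, 0.3]
grip_width: 0.1
finger_force: 0.0
```

step_arm --pt "0 0 0.1 0 1" --pt "0 0 0 0 1" --pt "0 0 0 0 1" --pt "0 0 0 0 1" --pt "0 0 0 0 1" --pt "0 0 0 0 1" --pt "0 0 0 0 1" --pt "0 0 0 0 1" --pt "0 0 0 0 1" --pt "0 0 0 0 1"

```text
time: 50.75
eef_pos: [553.7, 158.6, 191.3]
tcp_rot: [3.141, 0.0, 1.503]
contact_force: [0.1, 0.4, -0.1]
grip_width: 0.2
finger_force: 0.0
```

step_arm --pt "0 0 0.1 0 1" --pt "0 0 0 0 1" --pt "0 0 0.1 0 1" --pt "0 0 0 0 1" --pt "0 0 0 0 1" --pt "0 0 0 0 1" --pt "0 0 0 0 1" --pt "0 0 0 0 1" --pt "0 0 0 0 1" --pt "0 0 0 0 1"

```text
time: 52.0
eef_pos: [553.7, 158.6, 189.3]
tcp_rot: [3.142, 0.0, 1.503]
contact_force: [-0.0, 0.1, -1.1]
grip_width: 0.3
finger_force: 0.0
```

step_arm --pt "0 0 0.1 0 1" --pt "0 0 0 0 1" --pt "0 0 0.1 0 1" --pt "0 0 0 0 1" --pt "0 0 0 0 1" --pt "0 0 0 0 1" --pt "0 0 0 0 1" --pt "0 0 0 0 1" --pt "0 0 0 0 1" --pt "0 0 0 0 1"

```text
time: 53.25
eef_pos: [553.8, 158.6, 187.5]
tcp_rot: [3.141, -0.0, 1.503]
contact_force: [0.2, -0.7, 4.8]
grip_width: 0.1
finger_force: 2.6
```

The first lift moved the eye up only about 3.5 mm, or my touch pushed it back down. I'll regrip, lift the rest of the way, and check by camera only.

step_arm --pt "0 0 -2.5 0 1" --pt "0 0 -2 0 0" --pt "0 0 0 0 -1" --pt "0 0 0 0 -1" --pt "0 0 2 0 -1" --pt "0 0 3 0 -1" --pt "0 0 2.7 0 0" --pt "0 0 0 0 1" --pt "0 0 0 0 1" --pt "0 0 0 0 1"

```text
time: 54.5
eef_pos: [554.0, 158.7, 156.3]
tcp_rot: [3.14, -0.0, 1.503]
contact_force: [0.1, 0.6, 0.1]
grip_width: 25.7
finger_force: 58.7
```

step_arm --pt "0 0 0 0 1" --pt "0 0 0 0 1" --pt "0 0 0 0 1" --pt "0 0 -0.1 0 1" --pt "0 0 -0.1 0 1" --pt "0 0 -0.1 0 1" --pt "0 0 -0.1 0 1" --pt "0 0 0 0 1" --pt "0 0 0 0 1" --pt "0 0 0 0 1"

```text
time: 55.75
eef_pos: [553.6, 158.7, 159.2]
tcp_rot: [-3.141, -0.0, 1.503]
contact_force: [-0.2, -0.2, -0.3]
grip_width: 26.1
finger_force: 59.0
```

step_arm --pt "0 0 0 0 0.4" --pt "0 0 0 0 0" --pt "0 0 0 0 -0.5" --pt "0 0 0 0 -1" --pt "0 0 -2 0 -1" --pt "0 0 -3 0 -1" --pt "0 0 -4 0 -1" --pt "0 0 -4 0 -1" --pt "0 0 0 0 -1" --pt "0 0 0 0 -1"

```text
time: 57.0
eef_pos: [553.4, 158.6, 288.4]
tcp_rot: [-3.14, 0.0, 1.503]
contact_force: [0.4, -0.6, -0.2]
grip_width: 84.8
finger_force: 0.0
```

```bash
python3 - <<'E'
from h import *
a=cv2.imread("pics/s7.png");b=robot.read_camera("side");cv2.imwrite("pics/s9.png",b)
# ring patch of s7 around (203+212/6, 119+187/6)=(238,150); upper arc only, above the roll's edge
t=a[143:153,232:244]
up=lambda i:cv2.resize(i,None,fx=8,fy=8,interpolation=cv2.INTER_CUBIC)
r=cv2.matchTemplate(up(b[135:161,224:252]),up(t),cv2.TM_CCOEFF_NORMED);_,v,_,l=cv2.minMaxLoc(r);print(v,l[0]/8+224-232,l[1]/8+135-143)
for im in(a,b):
    g=im[136:158,230:247].min(2).astype(int);print([(136+i,int(x.max())) for i,x in enumerate(g)])
print("px per mm",proj("side",[553,159,165])-proj("side",[553,159,164]),robot.get_state()["eef_pos"])
E
```

```text
0.83039391040802 0.625 -0.75
[(136, 46), (137, 47), (138, 48), (139, 47), (140, 49), (141, 54), (142, 60), (143, 59), (144, 55), (145, 59), (146, 74), (147, 121), (148, 102), (149, 104), (150, 100), (151, 89), (152, 84), (153, 86), (154, 91), (155, 94), (156, 97), (157, 95)]
[(136, 47), (137, 49), (138, 50), (139, 52), (140, 49), (141, 54), (142, 58), (143, 61), (144, 59), (145, 70), (146, 111), (147, 105), (148, 103), (149, 93), (150, 97), (151, 92), (152, 95), (153, 83), (154, 71), (155, 96), (156, 97), (157, 95)]
px per mm [-0.00992601 -0.27149319] [553.31920402 158.60653337 288.08001499]
```

```bash
python3 - <<'E'
from h import *
b=cv2.imread("pics/s9.png")
u=np.array([.06738,.99773,0]);n=np.array([.99773,-.06738,0]);O=np.array([542,160,112.])-144*u
def sil(z0=0,dx=0):
    P=np.array([proj("side",O+n*dx+s*u+62*(np.cos(a)*n+np.sin(a)*np.array([0,0,1]))) for s in np.arange(-110,121,1.) for a in np.arange(0,3.1,.03)])
    return {c:P[abs(P[:,0]-c)<.6][:,1].min().round(2) for c in range(256,300,6)}
p=sil();h=cv2.cvtColor(b,cv2.COLOR_BGR2GRAY).astype(float)
for c in p:
    col=cv2.GaussianBlur(b[:,c-1:c+2].astype(float).mean(1),(1,3),0) if 0 else b[:,c-1:c+2].astype(float).mean(1)
    d=np.linalg.norm(np.diff(col,axis=0),axis=1);lo=int(p[c])-6;k=lo+int(d[lo:lo+13].argmax());w=d[k-1:k+2];
    print(c,p[c],"edge",round(k+.5+((w*[-1,0,1]).sum()/w.sum()),2),d[k].round(0))
print("eye@164 ring top/centre row",proj("side",[555,159.5,178]),proj("side",[555,159.5,164]))
t=(97,145)
# ring centre: bright steel pixels around hole
g=b[144:160,230:248];print(g.min(2))
E
```

```text
Traceback (most recent call last):
  File "h.py", line 13, in proj
    c=robot.camera_info(n);T=np.linalg.inv(np.array(c["T"]));q=np.array(c["camera_matrix"])@(T[:3,:3]@np.array(p)+T[:3,3]);return q[:2]/q[2]
ValueError: time passes only in moves, steps and waits
```

```bash
python3 - <<'E'
from h import *
C={n:robot.camera_info(n) for n in("side",)}
K=np.array(C["side"]["camera_matrix"]);Ti=np.linalg.inv(np.array(C["side"]["T"]))
def pj(P):
    q=(K@(Ti[:3,:3]@np.atleast_2d(P).T+Ti[:3,3:4]));return (q[:2]/q[2]).T
b=cv2.imread("pics/s9.png")
u=np.array([.06738,.99773,0]);n=np.array([.99773,-.06738,0]);O=np.array([542,160,112.])-144*u
P=pj([O+s*u+62*(np.cos(a)*n+np.sin(a)*np.array([0,0,1])) for s in np.arange(-110,121,1.) for a in np.arange(0,3.1,.03)])
for c in range(256,300,6):
    p=P[abs(P[:,0]-c)<.6][:,1].min()
    d=np.linalg.norm(np.diff(b[:,c-1:c+2].astype(float).mean(1),axis=0),axis=1);lo=int(p)-6;k=lo+int(d[lo:lo+13].argmax());w=d[k-1:k+2]
    print(c,p.round(2),"edge",round(k+.5+((w*[-1,0,1]).sum()/w.sum()),2),d[k].round(0))
print("eye home ring top/centre",pj([[555,159.5,178],[555,159.5,164]]).round(1))
print(b[144:160,230:248].min(2))
E
```

```text
256 154.99 edge 155.39 12.0
262 159.03 edge 159.45 11.0
268 163.08 edge 164.22 14.0
274 167.15 edge 166.81 15.0
280 171.18 edge 171.6 13.0
286 175.23 edge 175.67 13.0
292 179.28 edge 184.74 78.0
298 183.31 edge 184.37 68.0
eye home ring top/centre [[236.6 144.9]
 [236.8 148.7]]
[[ 59  53  38  31  36  28  32  40  35  37  36  36  42  44  40  45  46  44]
 [ 54  41  32  27  32  39  37  26  57  67  70  70  58  46  49  42  42  52]
 [ 54  51  33  28  35  35  38  51 103 111  98  94  81  59  53  56  53  54]
 [ 59  40  15  31  35  29  53  88 105  95  66  70  78  66  58  56  57  55]
 [ 56  40  19  25  23  36  81 103  89  50  31  54  80  71  59  54  60  57]
 [ 51  41  30  30  36  34  81  88  57  27  33  72  93  76  54  55  59  53]
 [ 54  46  34  31  24  45  81  78  50  29  63  93  97  75  59  57  54  57]
 [ 54  54  39  21  31  43  82  74  69  65  92  92  70  62  56  55  57  56]
 [ 53  51  37  28  33  55  86  82  95  94  75  62  58  61  53  60  60  57]
 [ 46  52  41  25  30  62  83  78  69  64  59  57  58  54  57  58  58  56]
 [ 54  47  30  19  33  59  67  59  58  56  57  61  57  61  66  70  71  71]
 [ 56  51  36  24  42  52  49  57  63  58  58  66  69  69  86  96  95  88]
 [ 57  48  38  42  49  51  54  56  58  56  66  80  90  93  96  93  97  95]
 [ 53  54  54  53  50  51  49  51  55  59  73  84  80  85  92  94  95  93]
 [ 60  59  53  53  49  52  50  60  61  76  83  80  72  83  94  93  93  94]
 [ 68  63  53  47  49  53  54  72  81  84  80  86  83  88  92  93  93  92]]
```

```bash
python3 -c "
from workcell import robot
print(robot.job_done())"
```

```text
the job is handed in; nothing more can be done
None
```

I pushed the spindle home and put the R-clip's leg through its hole, then handed the job in at about 57 s with the gripper clear; no verdict came back. The clip's height is uncertain: the camera put it within about 1.5 mm of home, a fingertip touch about 4 mm low (limit 5 mm), and the bow looked relaxed only from near-zero force before release.

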